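Put away the breakfast-lesson tools at the hob

ROBOT

A 6-joint arm with a two-finger parallel gripper is mounted at the origin on a cart in front of the work surface, level with it; the furniture and walls round the work are solid. World frame = base frame: x ahead of the robot, y to its left, z up, the work surface at z = 0. Lengths are in m, angles in rad, forces in N, time in s.
With the tool pointing down it reaches from about 0.35 to 0.975 m from the base axis. Payload 4.9 kg.
Tool frame: the origin (TCP) lies between the finger pads; the fingertips stand 17 mm ahead of it and the grasp point (between the pads) lies 2 mm behind it (manip.nose_length is the distance from the TCP to the fingertips, in m); z points along the fingers, y is the line along which they close (so a half turn about z gives the same grasp; the last joint's range is limited). The gripper opens to 85 mm and grips with 20 to 120 N. Pads are 22 mm wide; open, the fingers measure 114 mm over their backs; the gripper's body (76 mm by 85 mm) begins 54 mm behind the grasp point. The pads swing forward as they close: fully open they stand 13 mm farther back than shut.
Start: joints at [-1.42, 0.053, 1.613, -0, 1.476, -0.119], TCP at [0.167, -0.602, 0.248] pointing down, gripper open.
Joint ranges: [-3.01, 3.01], [-1.01, 2.22], [0.06, 2.58], [-1.02, 4.17], [0.09, 2.62], [-3.14, 3.14]. Speed limits (rad/s): [2.57, 2.57, 3.14, 3.14, 3.14, 3.14].

INTERFACE

Orientations are given as a unit quaternion [w, x, y, z].
In Python, from plant import manip gives the robot as it stands. The module is installed in compiled form; this text tells all that it offers.
- The arm moves only by the tool apply_moves, never from a script. Its argument "moves" is a list of rows, each a list of 3 entries, a list of its own where there are three numbers: the turn, a rotation vector about the tool's x, y, z in rad, then the shift along the tool's x, y, z in cm, then the closure, from -1 (fully open) to 1 (shut), so that 0 is half open. A call has 1 to 20 rows; each row is the pose to reach, as a shift and turn from the pose commanded when the call began, along the tool's axes at that moment; what a row does not reach only later rows make up. A row lasts 1/10 s, in which the tool goes at most 50 mm and 8.59 degrees, less where a joint would pass 70% of its speed; a pose out of reach is approached as far as the arm can. A call with a gripper value outside its range is refused whole. The fingers move at their own pace and stop on an object; the grip force is fixed at half the most. Time passes only in rows, so rows that repeat a pose let the fingers close. It gives the time, the measured TCP pose, the force, the opening and the grip force at its end, in the units of the state.
- manip.state(): the state, without advancing time (a new reading comes with each control period).
- manip.grab_frame(name): name is "scene" or "top" or "wrist"; returns a dict with "image" (400x640x3 uint8, red, green, blue), "K" (3x3 intrinsics, pixels), "rvec" (rotation vector, rad) and "tvec" (3), from world to camera coordinates, as OpenCV has them. Camera axes: x right, y down, z forward; pixel columns grow to the right and rows downward; lengths in m; the calibration is good to about 2 mm. A picture is of the moment at which its call begins. There is no depth.
- manip.job_done(): hands the job in; it is judged then, once.
Trained networks look in a picture, given as the dict that the camera call returned (one of the last four; its "shot" number tells which), for a name from the list of things; names that differ only in an ending like _2 or _b are one class to them, and where a whole thing is asked for, a point or a joint stands for the part that bears it (a point fixed in the world has none). Each returns a list of dicts, best first, with "score" (0 to 1); they miss things now and then, are a little off and sometimes report something else, mostly with a low value. They report only what shows in the picture. A call takes as long as a camera call.
- manip.look_for(picture, label): "location" ([x, y, z] in m, in the coordinates of the camera as it stood for that picture, good to about 4 mm: the middle of the surface that is visible of it).
- manip.silhouettes(picture, label): "pixels" (400x640 bool, what is visible of it).
- manip.spot_point(picture, label): "location" ([x, y, z] in m, in the coordinates of the camera as it stood for that picture, good to about 4 mm: a listed point, or the origin of a listed thing).
The state is a dict: "time": time; "joint_pos": joint angles; "joint_vel": joint speeds; "joint_efforts": joint torques, N m; "tool_pos": TCP position; "tool_rot": TCP orientation; "contact_force": force on the tool from outside, world axes, zero at the start; "ft_torque": the same for the moment, N m; "gripper_width": opening from 0.0 (shut) to 1.0 (fully open); "grasp_force": force on a finger pad.
Only numpy, scipy, OpenCV 4.12 (cv2) and the standard library are available. Lean on these libraries where they do the work, as an engineer would, in place of code of your own. Each camera call takes 0.05 s, during which the arm holds its last target. There are 200 camera calls.

TASK

Clear the tools of the breakfast lesson off the hob: hang each egg ring by its eye on a hook of the utensil stand, one to a hook, and stand each pastry cutter in the case, fully down in the well of its own size. When both cutters are home, close the case: fold the short flap down flat first, while the long one is still open, then the long flap over it. Egg rings may be hung at any time; do not disturb the pepper mill, the spice jar or the timer.

Things in the scene. Friction and masses are not known exactly. Their poses are not given: they have to be found in the camera images.
- egg_ring_0: steel egg ring lying on ring and eye end, sloping 4 degrees (may be absent; all alike): ring 68 mm across, 20 mm tall, wall 3 mm, with a flat handle 20 mm wide, 6 mm thick at mid-height, ending in an eye; 158 mm long, 90 g. Origin: centre of the ring's underside; x towards the eye, z through the ring; same either way up. Balances on the handle 57 mm from the ring's centre: grip there, across it
- egg_ring_0_eye (a point): centre of the eye of egg_ring_0: round hole 22 mm wide in a 6 mm thick, 38 mm wide round end, 105 mm from the ring's centre along its x, 10 mm above the underside
- egg_ring_1: steel egg ring lying on ring and eye end, sloping 4 degrees (may be absent; all alike): ring 68 mm across, 20 mm tall, wall 3 mm, with a flat handle 20 mm wide, 6 mm thick at mid-height, ending in an eye; 158 mm long, 90 g. Origin: centre of the ring's underside; x towards the eye, z through the ring; same either way up. Balances on the handle 57 mm from the ring's centre: grip there, across it
- egg_ring_1_eye (a point): centre of the eye of egg_ring_1: round hole 22 mm wide in a 6 mm thick, 38 mm wide round end, 105 mm from the ring's centre along its x, 10 mm above the underside
- egg_ring_2: steel egg ring lying on ring and eye end, sloping 4 degrees (may be absent; all alike): ring 68 mm across, 20 mm tall, wall 3 mm, with a flat handle 20 mm wide, 6 mm thick at mid-height, ending in an eye; 158 mm long, 90 g. Origin: centre of the ring's underside; x towards the eye, z through the ring; same either way up. Balances on the handle 57 mm from the ring's centre: grip there, across it
- egg_ring_2_eye (a point): centre of the eye of egg_ring_2: round hole 22 mm wide in a 6 mm thick, 38 mm wide round end, 105 mm from the ring's centre along its x, 10 mm above the underside
- stand: fixed utensil stand; origin under it on the hob, x away from the robot. Three hooks 75 mm apart: 8 mm bars, level from the rail at x = +35 mm to x = -30 mm (195 mm high), then straight up to 225 mm. Posts at x = 35, y = +-95 mm. An eye lowered level over the upturned tip, its ring towards the robot, swings down by itself when let go and hangs from the level bar
- hook_0 (a point): where the middle of an eye comes to lie when it hangs on the left hook: under its level bar, 188 mm above the hob; the top of the upturned tip is 25 mm nearer the robot (stand's -x) and 37 mm higher
- hook_1 (a point): where the middle of an eye comes to lie when it hangs on the middle hook: under its level bar, 188 mm above the hob; the top of the upturned tip is 25 mm nearer the robot (stand's -x) and 37 mm higher
- hook_2 (a point): where the middle of an eye comes to lie when it hangs on the right hook: under its level bar, 188 mm above the hob; the top of the upturned tip is 25 mm nearer the robot (stand's -x) and 37 mm higher
- cutter_large: large round pastry cutter: open steel tube 56 mm across, 34 mm tall, wall 4 mm, alike either end up; origin: centre of its end that is lowest at the start; z along the tube
- well_large: large storage well in the case: dark rubber block 77 x 85 x 14 mm with a 60 mm through hole (edge bevelled 2 mm) for the large cutter; origin: centre of the hole at the case's inner floor, where the home cutter stands (20 mm then stand above the block). Left and right well may be swapped
- cutter_small: small round pastry cutter: open steel tube 40 mm across, 34 mm tall, wall 4 mm, alike either end up; origin: centre of its end that is lowest at the start; z along the tube
- well_small: small storage well in the case: dark rubber block 77 x 85 x 14 mm with a 44 mm through hole (edge bevelled 2 mm) for the small cutter; origin: centre of the hole at the case's inner floor, where the home cutter stands (20 mm then stand above the block). Left and right well may be swapped
- case: grey kit case, fixed: open-topped, 86 (x) x 204 (y) x 46 mm outside, walls and floor 4 mm; origin under its centre, x away from the robot; two wells side by side, 43 mm left and right of its centre. A short flap is hinged on its front (-x) rim, a long flap on its back (+x) rim, both open at the start, leaning outward; flaps are 196 mm wide along y, 3 mm thick
- flap_short (a joint): angle of the short flap (36 mm from hinge to free edge), rad: 0 lying shut over the case, 1.57 upright, more: leaning outward (up to 2.6). A light (30 g) flap with a stiff hinge (0.03 N m) that stays where it is left; about 1 N near its edge moves it
- flap_short_hinge (a point): middle of the hinge line of the short flap on the front (-x) rim of the case, 48.5 mm above the hob; the line runs along the case's y
- flap_long (a joint): angle of the long flap (60 mm from hinge to free edge), rad: 0 lying shut over the case, 1.57 upright, more: leaning outward (up to 2.6). A light (30 g) flap with a stiff hinge (0.03 N m) that stays where it is left; about 1 N near its edge moves it
- flap_long_hinge (a point): middle of the hinge line of the long flap on the back (+x) rim of the case, 52.5 mm above the hob; the line runs along the case's y
- pepper_mill: wooden pepper mill, 58 mm across, 160 mm tall; origin: centre of its underside; a bystander, leave it alone
- spice_jar: spice jar with a red lid, 45 mm across, 106 mm tall; origin: centre of its underside; a bystander, leave it alone
- timer: white round kitchen timer, 68 mm across, 50 mm tall; origin: centre of its underside; a bystander, leave it alone

How it is judged:
By the outcome, as a careful person would: the job done as asked, in the order asked, and still so for the second after the job is handed in, with the robot touching nothing.
Of egg_ring_0, egg_ring_1, egg_ring_2 only 2 to 3 are there at a start; the rules pass over those that are not, and their reading is None.
At some moment in a run one of egg_ring_0, egg_ring_1, egg_ring_2 may be knocked a few centimetres aside while the robot is not near it.
Once in a run the grip may slacken for a moment while it holds something.
It also fails if it takes over 210 s, if anything falls off the work surface, if the arm or the gripper's body presses on something with over 40 N, if the wrist force passes 120 N, or if a joint passes its speed limit or range.

## Working session

There is one attempt and no reset: what is moved stays moved. The work goes in short steps, Python scripts to look and compute and a tool call to move; the robot and the scene stay as the last step left them, time stands still between calls to the robot, and variables do not carry over. Pictures are saved under pics/ and viewed, at most 14 in all, crops included, and the job is handed in when it is done.

Besides the shell and the picture viewer there is one more tool, called by a JSON object that holds its "name" and its "arguments", one argument or row to a line. apply_moves: Moves the arm, as the interface text tells. Its arguments: {"type":"object","properties":{"moves":{"type":"array"}},"required":["moves"]}

```bash
mkdir -p pics; cat > h.py <<'E'
import numpy as np, cv2
from plant import manip
from scipy.spatial.transform import Rotation as R
def w(pic,loc):
    Rm=cv2.Rodrigues(np.array(pic["rvec"],float))[0]
    return Rm.T@(np.array(loc)-np.array(pic["tvec"]).ravel())
def save(pic,name): cv2.imwrite(f"pics/{name}.png",pic["image"][:,:,::-1])
def pts(pic,label,f="spot_point",n=4):
    return [(round(d["score"],2),np.round(w(pic,d["location"]),4).tolist()) for d in getattr(manip,f)(pic,label)[:n]]
def ray(pic,uv,z):
    Rm=cv2.Rodrigues(np.array(pic["rvec"],float))[0]; t=np.array(pic["tvec"]).ravel()
    c=-Rm.T@t; d=Rm.T@np.linalg.inv(pic["K"])@np.array([uv[0],uv[1],1.]); return c+d*(z-c[2])/d[2]
def proj(pic,p): return cv2.projectPoints(np.array(p,float).reshape(-1,3),np.array(pic["rvec"],float),np.array(pic["tvec"],float),np.array(pic["K"],float),None)[0].reshape(-1,2)
def tool():
    s=manip.state(); q=s["tool_rot"]; return np.array(s["tool_pos"]),R.from_quat([q[1],q[2],q[3],q[0]])
def go(p,yaw=None,tilt=None):
    "shift (cm) and turn in tool axes to reach p; pointing down with tool y axis at yaw (mod pi)"
    tp,r=tool(); sh=r.inv().apply(np.array(p)-tp)*100
    out=[np.round(sh,2).tolist()]
    if yaw is not None:
        best=None
        for k in (0,np.pi):
            y=np.array([np.cos(yaw+k),np.sin(yaw+k),0]); z=np.array([0,0,-1.]); x=np.cross(y,z)
            rt=R.from_matrix(np.c_[x,y,z])
            rv=(r.inv()*rt).as_rotvec()
            if best is None or np.linalg.norm(rv)<np.linalg.norm(best): best=rv
        out.append(np.round(best,3).tolist())
    return out
E
python3 - <<'E'
from h import *
for c in ("scene","top"):
    p=manip.grab_frame(c); save(p,c+"0"); print(c, np.round(w(p,[0,0,0]),3))
    for l in ["egg_ring_0","egg_ring_0_eye","hook_0","hook_1","hook_2","stand","cutter_large","cutter_small","well_large","well_small","case","flap_short_hinge","flap_long_hinge","pepper_mill","spice_jar","timer"]:
        print(l,pts(p,l))
s=manip.state(); print({k:np.round(v,3).tolist() for k,v in s.items()})
E
```

```text
scene [ 0.118 -1.142  0.976]
egg_ring_0 [(0.89, [0.4155, -0.2014, 0.005]), (0.89, [0.3997, -0.0941, 0.0033]), (0.28, [0.674, -0.0332, 0.1893])]
egg_ring_0_eye [(0.78, [0.5232, -0.1975, 0.0053])]
hook_0 [(0.88, [0.6644, -0.1087, 0.1911]), (0.84, [0.651, -0.1846, 0.184]), (0.8, [0.6702, -0.0301, 0.1912]), (0.56, [0.4517, 0.2682, 0.0447])]
hook_1 [(0.88, [0.6644, -0.1087, 0.1911]), (0.84, [0.651, -0.1846, 0.184]), (0.8, [0.6702, -0.0301, 0.1912]), (0.56, [0.4517, 0.2682, 0.0447])]
hook_2 [(0.88, [0.6644, -0.1087, 0.1911]), (0.84, [0.651, -0.1846, 0.184]), (0.8, [0.6702, -0.0301, 0.1912]), (0.56, [0.4517, 0.2682, 0.0447])]
stand [(0.73, [0.666, -0.112, 0.0018])]
cutter_large [(0.63, [0.6666, 0.2634, -0.0026])]
cutter_small [(0.42, [0.6716, 0.1611, 0.0037])]
well_large [(0.52, [0.496, 0.3046, 0.0057])]
well_small [(0.75, [0.4851, 0.2238, 0.0006]), (0.74, [0.4996, 0.3025, 0.0033])]
case [(0.87, [0.4908, 0.2635, -0.0011]), (0.37, [0.6652, -0.1118, -0.0006])]
flap_short_hinge [(0.85, [0.4499, 0.2664, 0.045]), (0.37, [0.504, -0.1138, 0.0061])]
flap_long_hinge [(0.92, [0.5358, 0.2562, 0.0557])
[... 1140 characters left out ...]
p_long_hinge [(0.95, [0.5355, 0.2564, 0.0517]), (0.3, [0.5009, 0.3051, 0.008])]
pepper_mill [(0.97, [0.751, 0.0759, 0.0023]), (0.66, [0.4935, 0.2627, 0.0018])]
spice_jar [(0.9, [0.7375, 0.1858, -0.0024]), (0.58, [0.4938, 0.2633, 0.002]), (0.19, [0.5028, -0.1179, 0.0062])]
timer [(0.75, [0.3172, 0.346, -0.0041])]
{'time': 1.7, 'joint_pos': [-1.42, 0.053, 1.613, 0.0, 1.476, -0.119], 'joint_vel': [0.001, 0.002, -0.001, 0.0, -0.001, -0.0], 'joint_efforts': [-0.002, -39.367, -37.045, -0.0, 0.001, -0.0], 'tool_pos': [0.167, -0.602, 0.248], 'tool_rot': [-0.0, 0.991, 0.134, 0.0], 'contact_force': [0.246, 0.056, 0.436], 'ft_torque': [0.023, -0.014, -0.016], 'grasp_force': 0.0, 'gripper_width': 1.005}
```

View pictures.

View pics/scene0.png

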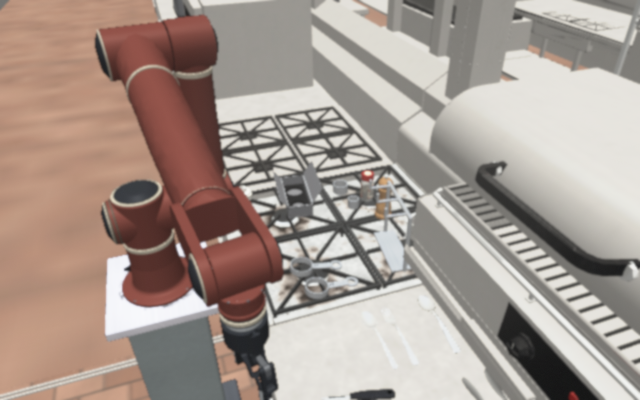

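View pics/top0.png

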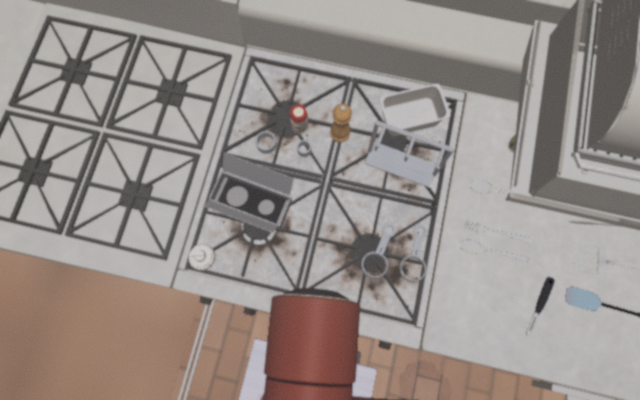

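```bash
python3 - <<'E'
from h import *
print(go([0.43,-0.19,0.27],-np.pi/2-0.05)); p=manip.grab_frame("wrist"); print(tool()[1].inv().apply(w(p,[0,0,0])-tool()[0]), tool()[1].inv().apply(w(p,[0,0,1])-w(p,[0,0,0])))
E
```

```text
[[36.38, -32.72, -2.17], [-0.0, -0.0, 0.32]]
[ 0.08064378  0.00068303 -0.1256785 ] [-3.14586512e-01  1.12015250e-04  9.49228799e-01]
```

{"name": "apply_moves", "arguments": {
  "moves": [
    [[0,0,0.32],[36.4,-32.7,-2.2],-0.2],
    [[0,0,0.32],[36.4,-32.7,-2.2],-0.2],
    [[0,0,0.32],[36.4,-32.7,-2.2],-0.2],
    [[0,0,0.32],[36.4,-32.7,-2.2],-0.2],
    [[0,0,0.32],[36.4,-32.7,-2.2],-0.2],
    [[0,0,0.32],[36.4,-32.7,-2.2],-0.2],
    [[0,0,0.32],[36.4,-32.7,-2.2],-0.2],
    [[0,0,0.32],[36.4,-32.7,-2.2],-0.2],
    [[0,0,0.32],[36.4,-32.7,-2.2],-0.2],
    [[0,0,0.32],[36.4,-32.7,-2.2],-0.2],
    [[0,0,0.32],[36.4,-32.7,-2.2],-0.2],
    [[0,0,0.32],[36.4,-32.7,-2.2],-0.2],
    [[0,0,0.32],[36.4,-32.7,-2.2],-0.2],
    [[0,0,0.32],[36.4,-32.7,-2.2],-0.2],
    [[0,0,0.32],[36.4,-32.7,-2.2],-0.2],
    [[0,0,0.32],[36.4,-32.7,-2.2],-0.2],
    [[0,0,0.32],[36.4,-32.7,-2.2],-0.2],
    [[0,0,0.32],[36.4,-32.7,-2.2],-0.2]
  ]
}}

```text
time: 3.55
tool_pos: [0.4301, -0.1904, 0.2703]
tool_rot: [-0.0, 1.0, -0.025, -0.0]
contact_force: [-0.2, 0.1, 0.1]
gripper_width: 0.603
grasp_force: 0.0
```

```bash
cat >> h.py <<'E'
def ringsil(p):
    "silhouettes of egg rings -> hole/eye centres: largest enclosed hole = ring, on plane z~0.01"
    out=[]
    for d in manip.silhouettes(p,"egg_ring_0")[:4]:
        m=d["pixels"].astype(np.uint8); cs,h=cv2.findContours(m,cv2.RETR_CCOMP,cv2.CHAIN_APPROX_NONE)
        holes=sorted([c for c,k in zip(cs,h[0]) if k[3]>=0 and cv2.contourArea(c)>15],key=cv2.contourArea,reverse=True)[:2]
        r=[round(d["score"],2)]
        for c in holes:
            M=cv2.moments(c); uv=(M["m10"]/M["m00"],M["m01"]/M["m00"]); r+= [np.round(uv).tolist(),np.round(ray(p,uv,0.008)[:2],4).tolist()]
        out.append(r)
    return out
E
python3 - <<'E'
from h import *
print(tool()[0]); p=manip.grab_frame("wrist"); save(p,"w1")
for l in ["egg_ring_0","egg_ring_0_eye"]: print(l,pts(p,l))
print(ringsil(p)); p2=manip.grab_frame("scene"); print(ringsil(p2))
E
```

```text
[ 0.43013957 -0.19043069  0.27026792]
egg_ring_0 []
egg_ring_0_eye [(0.83, [0.5193, -0.2031, 0.0044])]
[[0.98, [238.0, 186.0], [0.4011, -0.0982], [245.0, 94.0], [0.5041, -0.119]], [0.65, [321.0, 170.0], [0.4158, -0.1981], [320.0, 75.0], [0.5199, -0.2009]]]
[[0.96, [317.0, 288.0], [0.4178, -0.1952], [352.0, 282.0], [0.5202, -0.2052]], [0.74, [301.0, 267.0], [0.4025, -0.0956]], [0.68, [395.0, 208.0], [0.8026, 0.0825], [392.0, 196.0], [0.8277, 0.1583]]]
```

View pics/w1.png

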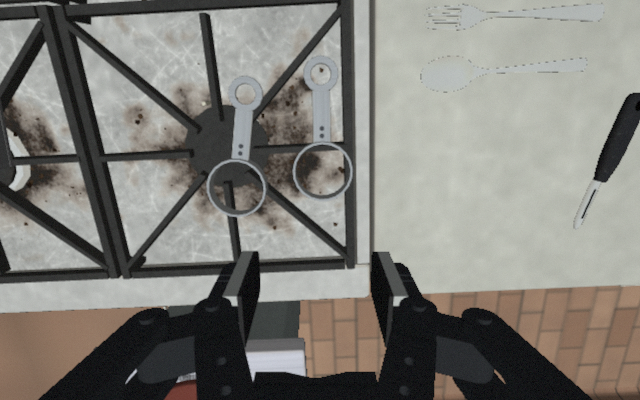

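```bash
python3 - <<'E'
from h import *
print(go([0.473,-0.1995,0.09],-np.pi/2-0.03),go([0.473,-0.1995,0.0195]))
E
```

```text
[[4.31, 0.72, 18.03], [0.0, 0.0, -0.02]] [[4.31, 0.72, 25.08]]
```

{"name": "apply_moves", "arguments": {
  "moves": [
    [[0,0,-0.02],[4.3,0.7,6],-0.2],
    [[0,0,-0.02],[4.3,0.7,12],-0.2],
    [[0,0,-0.02],[4.3,0.7,18],-0.2],
    [[0,0,-0.02],[4.3,0.7,21],-0.2],
    [[0,0,-0.02],[4.3,0.7,23],-0.2],
    [[0,0,-0.02],[4.3,0.7,24.5],-0.2],
    [[0,0,-0.02],[4.3,0.7,25.1],-0.2],
    [[0,0,-0.02],[4.3,0.7,25.1],1],
    [[0,0,-0.02],[4.3,0.7,25.1],1],
    [[0,0,-0.02],[4.3,0.7,25.1],1],
    [[0,0,-0.02],[4.3,0.7,25.1],1],
    [[0,0,-0.02],[4.3,0.7,25.1],1],
    [[0,0,-0.02],[4.3,0.7,25.1],1],
    [[0,0,-0.02],[4.3,0.7,25.1],1]
  ]
}}

```text
time: 5.25
tool_pos: [0.4748, -0.2005, 0.0221]
tool_rot: [0.001, 1.0, -0.015, 0.002]
contact_force: [0.0, -0.0, 7.4]
gripper_width: 0.209
grasp_force: 59.2
```

```bash
python3 - <<'E'
from h import *
print(go([0.475,-0.2005,0.3]),go([0.555,-0.175,0.30],-np.pi/2-0.12))
E
```

```text
[[0.14, 0.07, -27.79]] [[8.06, -2.72, -27.76], [0.002, -0.004, 0.09]]
```

{"name": "apply_moves", "arguments": {
  "moves": [
    [[0,0,0],[0,0,-3],1],
    [[0,0,0],[0,0,-7],1],
    [[0,0,0],[0,0,-12],1],
    [[0,0,0],[0,0,-17],1],
    [[0,0,0],[0,0,-22],1],
    [[0,0,0],[0,0,-27.7],1],
    [[0,0,0],[0,0,-27.7],1],
    [[0,0,0.09],[4,-1.4,-27.7],1],
    [[0,0,0.09],[8,-2.7,-27.7],1],
    [[0,0,0.09],[8,-2.7,-27.7],1],
    [[0,0,0.09],[8,-2.7,-27.7],1],
    [[0,0,0.09],[8,-2.7,-27.7],1]
  ]
}}

```text
time: 6.45
tool_pos: [0.553, -0.1748, 0.296]
tool_rot: [0.0, 0.998, -0.06, -0.0]
contact_force: [0.3, 1.3, -1.4]
gripper_width: 0.205
grasp_force: 61.6
```

```bash
python3 - <<'E'
from h import *
print(tool()[0],manip.state()["gripper_width"]); p=manip.grab_frame("wrist"); save(p,"w2"); print(p["K"])
for l in ["egg_ring_0_eye","hook_0","stand"]: print(l,pts(p,l),pts(p,l,"look_for"))
t=manip.grab_frame("top"); print(pts(t,"hook_0"),pts(t,"egg_ring_0_eye"),pts(t,"stand"))
print(ringsil(p)); 
E
```

```text
[ 0.55298915 -0.1747928   0.2959727 ] 0.20535994099516874
[[342.35351381   0.         314.89980331]
 [  0.         342.35351381 197.11276574]
 [  0.           0.           1.        ]]
egg_ring_0_eye [] [(0.98, [0.5749, -0.1757, 0.2833])]
hook_0 [(0.95, [0.6533, -0.1812, 0.1871]), (0.89, [0.6634, -0.1123, 0.1878]), (0.87, [0.6736, -0.0347, 0.1894])] [(0.97, [0.6841, -0.1087, 0.0084])]
stand [(0.91, [0.6639, -0.1103, -0.0016])] [(0.94, [0.6823, -0.1099, 0.0061])]
[(0.94, [0.6595, -0.1046, 0.1871]), (0.58, [0.6684, -0.0335, 0.1901])] [(0.31, [0.5313, 0.2598, 0.0514])] [(0.82, [0.6662, -0.1037, -0.0018])]
[[0.74], [0.63, [315.0, 169.0], [0.5335, -0.1729]], [0.31, [24.0, 238.0], [0.4871, 0.2208]]]
```

View pics/w2.png

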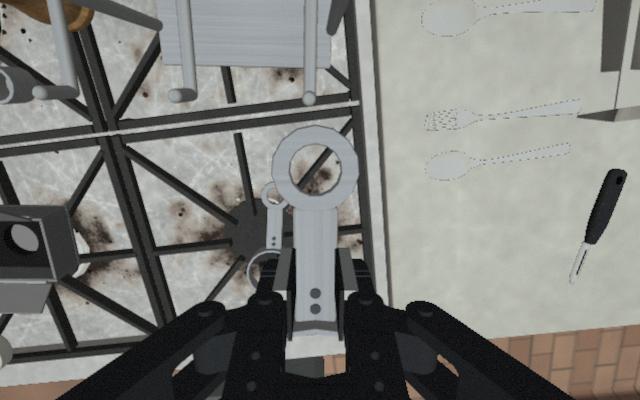

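```bash
python3 - <<'E'
from h import *
p=manip.grab_frame("wrist")
for uv in [(309,99),(179,96),(42,93)]: print(uv,ray(p,uv,0.225))
tp,_=tool(); e=ray(p,(315,168),0.29); print("eye",e, e-tp)
e=ray(p,(315,168),0.295); print("eye",e, e-tp)
h=np.array([0.6533,-.1825,.225]); a=np.array([.9925,-.122,0]); print(proj(p,h-.025*a))
E
```

```text
(309, 99) [ 0.62622214 -0.18102736  0.225     ]
(179, 96) [ 0.63644664 -0.10997864  0.225     ]
(42, 93) [ 0.64707763 -0.03550469  0.225     ]
eye [ 0.60242226 -0.18143963  0.29      ] [ 0.04880485 -0.00663702 -0.00632367]
eye [ 0.60361125 -0.18157994  0.295     ] [ 0.04999383 -0.00677733 -0.00132367]
[[305.64738547  95.12148754]]
```

{"name": "apply_moves", "arguments": {
  "moves": [
    [[0,0,0.02],[2.4,-0.2,0],1],
    [[0,0,0.02],[2.4,-0.2,2],1],
    [[0,0,0.02],[2.4,-0.2,4.2],1],
    [[0,0,0.02],[2.4,-0.2,4.2],1],
    [[0,0,0.02],[2.4,-0.2,4.2],1],
    [[0,0,0.02],[2.4,-0.2,4.2],1]
  ]
}}

```text
time: 7.7
tool_pos: [0.5783, -0.1759, 0.256]
tool_rot: [0.0, 0.998, -0.07, 0.001]
contact_force: [0.8, 0.1, -0.5]
gripper_width: 0.206
grasp_force: 61.6
```

```bash
python3 - <<'E'
from h import *
print(tool()[0],manip.state()["gripper_width"]); p=manip.grab_frame("wrist"); cv2.imwrite("pics/w3.png",cv2.resize(p["image"][60:260,210:420,::-1],None,fx=2.5,fy=2.5))
E
```

```text
[ 0.57825125 -0.17594911  0.2559508 ] 0.20571609249689196
```

View pics/w3.png

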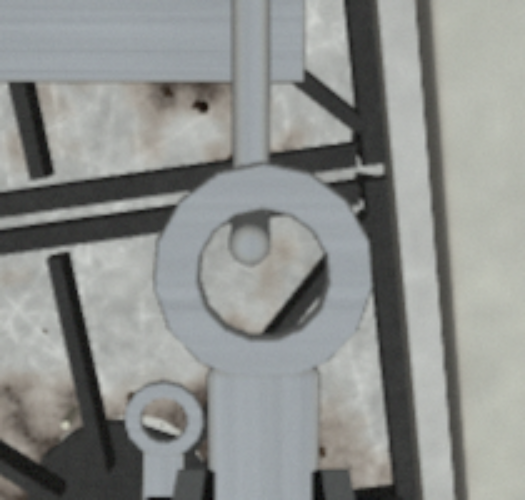

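```bash
python3 - <<'E'
from h import *
p=manip.grab_frame("wrist")
t=ray(p,(310,157.2),.225)
for z in(.245,.25,.254): print(t-ray(p,(315.6,168.8),z), tool()[1].inv().apply(t-ray(p,(315.6,168.8),z)))
E
```

```text
[ 0.00109535  0.00241179 -0.02      ] [ 0.00069463 -0.00255655  0.01999995]
[-9.08146641e-05  2.56295702e-03 -2.50000000e-02] [-0.00051425 -0.00254432  0.02499678]
[-0.00103974  0.00268389 -0.029     ] [-0.00148136 -0.00253454  0.02899424]
```

{"name": "apply_moves", "arguments": {
  "moves": [
    [[0,0,0],[0,-0.25,0],1],
    [[0,0,0],[0,-0.25,1],1],
    [[0,0,0],[0,-0.25,2],1],
    [[0,0,0],[0,-0.25,3],1],
    [[0,0,0],[0,-0.25,4.1],1],
    [[0,0,0],[0,-0.25,4.1],1],
    [[0,0,0],[0,-0.25,4.1],1]
  ]
}}

```text
time: 8.5
tool_pos: [0.5783, -0.1733, 0.2137]
tool_rot: [0.0, 0.998, -0.07, 0.0]
contact_force: [-0.9, 0.6, 3.9]
gripper_width: 0.208
grasp_force: 62.7
```

{"name": "apply_moves", "arguments": {
  "moves": [
    [[0,0,0],[0,0,0],-0.2],
    [[0,0,0],[0,0,0],-0.2],
    [[0,0,0],[0,0,0],-0.2],
    [[0,0,0],[0,0,0],-0.2],
    [[0,0,0],[0,0,0],-0.2],
    [[0,0,0],[0,0,0],-0.2],
    [[0,0,0],[0,0,0],-0.2],
    [[0,0,0],[0,0,0],-0.2],
    [[0,0,0],[0,0,-3],-0.2],
    [[0,0,0],[0,0,-8],-0.2],
    [[0,0,0],[-4,-2,-8],-0.2],
    [[0,0,0],[-8,-4,-8],-0.2],
    [[0,0,0],[-12,-6,-8],-0.2],
    [[0,0,0],[-14,-7,-6],-0.2],
    [[0,0,0],[-14,-7,-6],-0.2]
  ]
}}

```text
time: 10.0
tool_pos: [0.4465, -0.0826, 0.2706]
tool_rot: [-0.001, 0.998, -0.069, -0.002]
contact_force: [0.5, -0.2, -0.8]
gripper_width: 0.602
grasp_force: 0.0
```

```bash
python3 - <<'E'
from h import *
print(tool()[0]); p=manip.grab_frame("wrist"); save(p,"w4"); print(ringsil(p))
s=manip.grab_frame("scene"); a=s["image"][160:320,240:440,::-1]; b=p["image"][:,:,::-1]
im=np.zeros((600,640,3),np.uint8); im[:400]=b; im[400:,:250]=cv2.resize(a,(250,200)); cv2.imwrite("pics/c4.png",im)
print(pts(s,"egg_ring_0"),pts(s,"egg_ring_0_eye"),pts(p,"egg_ring_0_eye"))
E
```

```text
[ 0.44649411 -0.08259913  0.27059383]
[[0.81, [339.0, 101.0], [0.5042, -0.1179]]]
[(0.86, [0.4007, -0.0923, 0.0053]), (0.53, [0.665, -0.1852, 0.0846])] [(0.87, [0.6582, -0.1842, 0.1886])] []
```

View pics/c4.png

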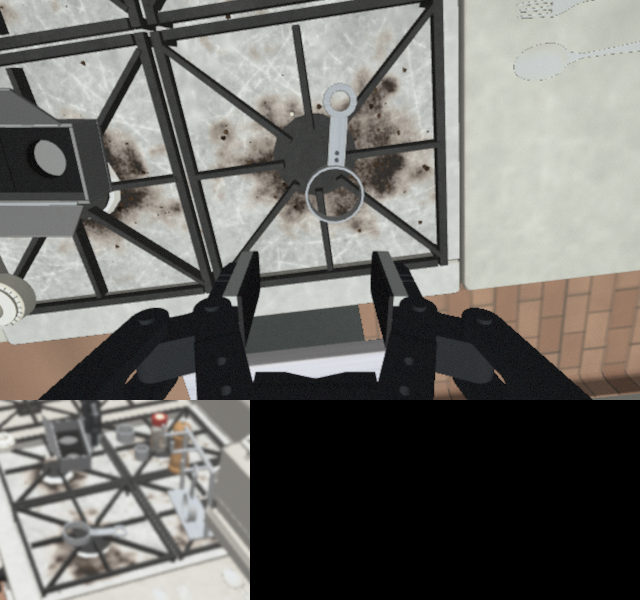

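```bash
python3 - <<'E'
from h import *
print(go([0.457,-0.109,0.0215],-np.pi/2-0.196))
E
```

```text
[[0.97, 2.27, 25.28], [0.0, -0.001, 0.055]]
```

```bash
python3 - <<'E'
from h import *
print(tool()[0],tool()[1].as_quat()); print(go([0.457,-0.109,0.0215],-np.pi/2-0.196))
E
```

```text
[ 0.45030416 -0.08505692  0.2743278 ] [ 9.97522158e-01 -7.03500798e-02  6.05877898e-04  2.06940035e-04]
[[0.97, 2.27, 25.28], [0.0, -0.001, 0.055]]
```

{"name": "apply_moves", "arguments": {
  "moves": [
    [[0,0,0.055],[1,2.3,6],-0.2],
    [[0,0,0.055],[1,2.3,12],-0.2],
    [[0,0,0.055],[1,2.3,18],-0.2],
    [[0,0,0.055],[1,2.3,21],-0.2],
    [[0,0,0.055],[1,2.3,23],-0.2],
    [[0,0,0.055],[1,2.3,24.5],-0.2],
    [[0,0,0.055],[1,2.3,25.2],-0.2],
    [[0,0,0.055],[1,2.3,25.2],-0.2],
    [[0,0,0.055],[1,2.3,25.2],1],
    [[0,0,0.055],[1,2.3,25.2],1],
    [[0,0,0.055],[1,2.3,25.2],1],
    [[0,0,0.055],[1,2.3,25.2],1],
    [[0,0,0.055],[1,2.3,25.2],1],
    [[0,0,0.055],[1,2.3,25.2],1],
    [[0,0,0.055],[1,2.3,25.2],1]
  ]
}}

```text
time: 11.8
tool_pos: [0.4574, -0.1092, 0.0232]
tool_rot: [0.001, 0.995, -0.097, 0.002]
contact_force: [-0.3, -0.3, 6.8]
gripper_width: 0.207
grasp_force: 58.9
```

```bash
python3 - <<'E'
from h import *
tp=tool()[0]; print(tp); print(go([tp[0],tp[1],.296]),go([0.595,-0.0285,0.296],-np.pi/2-0.14))
E
```

```text
[ 0.45742022 -0.10916843  0.02318666]
[[0.1, 0.02, -27.28]] [[12.03, -10.56, -27.25], [0.001, -0.004, -0.055]]
```

{"name": "apply_moves", "arguments": {
  "moves": [
    [[0,0,0],[0,0,-3],1],
    [[0,0,0],[0,0,-7],1],
    [[0,0,0],[0,0,-12],1],
    [[0,0,0],[0,0,-17],1],
    [[0,0,0],[0,0,-22],1],
    [[0,0,0],[0,0,-27.3],1],
    [[0,0,-0.055],[3,-3,-27.3],1],
    [[0,0,-0.055],[6,-6,-27.3],1],
    [[0,0,-0.055],[9,-8,-27.3],1],
    [[0,0,-0.055],[12.2,-10.6,-27.3],1],
    [[0,0,-0.055],[12.2,-10.6,-27.3],1],
    [[0,0,-0.055],[12.2,-10.6,-25.3],1],
    [[0,0,-0.055],[12.2,-10.6,-23.3],1],
    [[0,0,-0.055],[12.2,-10.6,-23.3],1],
    [[0,0,-0.055],[12.2,-10.6,-23.3],1],
    [[0,0,-0.055],[12.2,-10.6,-23.3],1],
    [[0,0,-0.055],[12.2,-10.6,-23.3],1]
  ]
}}

```text
time: 13.5
tool_pos: [0.5966, -0.0284, 0.2561]
tool_rot: [0.0, 0.998, -0.07, 0.001]
contact_force: [0.1, 0.0, -0.4]
gripper_width: 0.206
grasp_force: 59.1
```

```bash
python3 - <<'E'
from h import *
print(tool()[0],manip.state()["gripper_width"]); p=manip.grab_frame("wrist"); cv2.imwrite("pics/w5.png",cv2.resize(p["image"][60:260,210:420,::-1],None,fx=2.5,fy=2.5))
E
```

```text
[ 0.59662191 -0.02838926  0.25606747] 0.20607586017276197
```

View pics/w5.png

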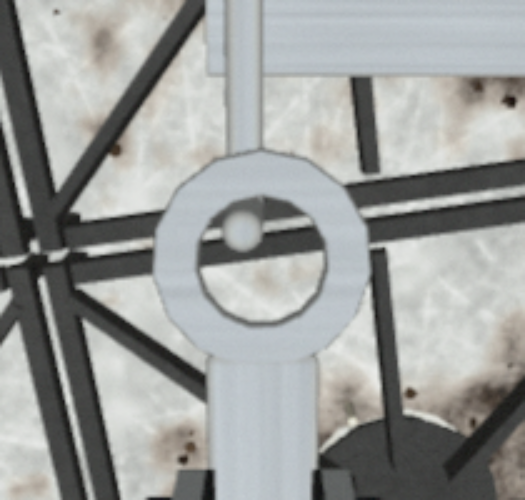

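{"name": "apply_moves", "arguments": {
  "moves": [
    [[0,0,0],[0,-0.38,0],1],
    [[0,0,0],[0,-0.38,1],1],
    [[0,0,0],[0,-0.38,2],1],
    [[0,0,0],[0,-0.38,3],1],
    [[0,0,0],[0,-0.38,4.1],1],
    [[0,0,0],[0,-0.38,4.1],1],
    [[0,0,0],[0,-0.38,4.1],1],
    [[0,0,0],[0,-0.38,4.1],-0.2],
    [[0,0,0],[0,-0.38,4.1],-0.2],
    [[0,0,0],[0,-0.38,4.1],-0.2],
    [[0,0,0],[0,-0.38,4.1],-0.2],
    [[0,0,0],[0,-0.38,4.1],-0.2],
    [[0,0,0],[0,-0.38,4.1],-0.2],
    [[0,0,0],[0,-0.38,4.1],-0.2],
    [[0,0,0],[0,-0.38,4.1],-0.2],
    [[0,0,0],[0,-0.38,1],-0.2],
    [[0,0,0],[0,-0.38,-4],-0.2],
    [[0,0,0],[-3,-0.38,-6],-0.2],
    [[0,0,0],[-3,-0.38,-6],-0.2]
  ]
}}

```text
time: 15.45
tool_pos: [0.5674, -0.0201, 0.3202]
tool_rot: [0.0, 0.998, -0.07, 0.004]
contact_force: [0.8, 0.7, 0.6]
gripper_width: 0.602
grasp_force: 0.0
```

```bash
python3 - <<'E'
from h import *
s=manip.grab_frame("scene"); print(pts(s,"egg_ring_0"),pts(s,"egg_ring_0_eye"))
s=manip.grab_frame("top")
for l in ["egg_ring_0","cutter_large","cutter_small","pepper_mill","spice_jar"]: print(l,pts(s,l))
print(tool()[0]); print(go([0.62,0.215,0.25],-np.pi/2-0.12))
E
```

```text
[(0.73, [0.6825, -0.0386, 0.0822]), (0.66, [0.6699, -0.1827, 0.0876])] [(0.85, [0.6582, -0.1848, 0.1902])]
egg_ring_0 [(0.83, [0.6736, -0.1793, 0.0858])]
cutter_large [(0.73, [0.6624, 0.2683, -0.0007])]
cutter_small [(0.67, [0.6743, 0.1559, 0.0056])]
pepper_mill [(0.64, [0.7504, 0.0746, 0.0038])]
spice_jar [(0.9, [0.7388, 0.1845, -0.0032])]
[ 0.56688027 -0.02023061  0.31282383]
[[1.99, -24.03, 6.28], [-0.0, 0.002, -0.02]]
```

{"name": "apply_moves", "arguments": {
  "moves": [
    [[0,0,-0.02],[1,-5,1],-0.2],
    [[0,0,-0.02],[2,-10,2],-0.2],
    [[0,0,-0.02],[3,-15,3],-0.2],
    [[0,0,-0.02],[3,-20,3.5],-0.2],
    [[0,0,-0.02],[3,-23,3.5],-0.2],
    [[0,0,-0.02],[3,-23,3.5],-0.2],
    [[0,0,-0.02],[3,-23,3.5],-0.2],
    [[0,0,-0.02],[3,-23,3.5],-0.2]
  ]
}}

```text
time: 16.7
tool_pos: [0.6289, 0.2025, 0.2791]
tool_rot: [0.0, 0.998, -0.06, -0.0]
contact_force: [-0.1, 1.1, 0.8]
gripper_width: 0.596
grasp_force: 0.0
```

```bash
python3 - <<'E'
from h import *
print(tool()[0]); p=manip.grab_frame("wrist"); save(p,"w6")
for l in ["cutter_large","cutter_small","spice_jar","well_large","well_small","flap_short_hinge","flap_long_hinge","pepper_mill"]: print(l,pts(p,l))
for l in ["cutter_large","cutter_small"]:
    for d in manip.silhouettes(p,l)[:2]:
        c=max(cv2.findContours(d["pixels"].astype(np.uint8),0,1)[0],key=len); print(l,d["score"],cv2.boundingRect(c),cv2.fitEllipse(c))
E
```

```text
[0.62886179 0.20245755 0.27908682]
cutter_large [(0.65, [0.6642, 0.2641, -0.0024])]
cutter_small [(0.9, [0.6698, 0.159, -0.0005])]
spice_jar [(0.89, [0.7386, 0.1891, -0.0001]), (0.51, [0.536, 0.2518, 0.0531])]
well_large []
well_small [(0.84, [0.4885, 0.2151, 0.0036]), (0.3, [0.3174, 0.3484, 0.0016])]
flap_short_hinge [(0.95, [0.449, 0.2645, 0.0467])]
flap_long_hinge [(0.81, [0.5371, 0.253, 0.053])]
pepper_mill [(0.64, [0.7469, 0.0724, -0.0004]), (0.52, [0.7321, 0.1892, -0.0034])]
cutter_large 0.58 (226, 107, 54, 54) ((252.85365295410156, 133.3057098388672), (52.585601806640625, 53.48091506958008), 64.8574447631836)
cutter_small 0.75 (331, 95, 39, 39) ((350.2303771972656, 114.10286712646484), (37.630332946777344, 38.07597732543945), 148.08560180664062)
cutter_small 0.51 (172, 230, 201, 116) ((283.1010437011719, 283.0281066894531), (117.40821075439453, 185.77835083007812), 101.08943939208984)
```

View pics/w6.png

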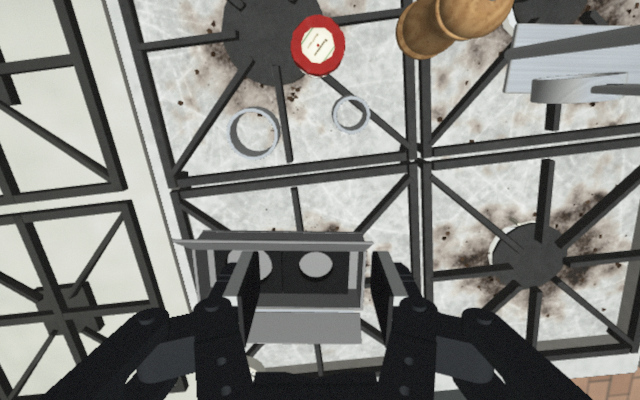

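```bash
python3 - <<'E'
from h import *
p=manip.grab_frame("wrist")
for uv in [(252.9,133.3),(350.2,114.1)]:
  for z in(.034,.017): print(uv,ray(p,uv,z)[:2])
print("jar lid",ray(p,(318,45),.106)[:2])
print(go([0.667,0.1585,0.12],-np.pi/2+0.407),go([0.667,0.1585,0.033],-np.pi/2+0.407))
E
```

```text
(252.9, 133.3) [0.66681754 0.26496551]
(252.9, 133.3) [0.66488325 0.26826994]
(350.2, 114.1) [0.67426485 0.15932582]
(350.2, 114.1) [0.67267177 0.15779017]
jar lid [0.73799024 0.1866951 ]
[[4.33, 3.99, 15.93], [-0.0, -0.0, -0.527]] [[4.33, 3.99, 24.63], [-0.0, -0.0, -0.527]]
```

```bash
python3 - <<'E'
from h import *
print(go([0.670,0.157,0.033],-np.pi/2+0.407))
E
```

```text
[[4.65, 4.1, 24.63], [-0.0, -0.0, -0.527]]
```

Turn is limited per row, so I turn first while descending slowly.

{"name": "apply_moves", "arguments": {
  "moves": [
    [[0,0,-0.15],[2,2,3],0],
    [[0,0,-0.3],[4,4,6],0],
    [[0,0,-0.45],[4.65,4.1,9],0],
    [[0,0,-0.527],[4.65,4.1,11],0],
    [[0,0,-0.527],[4.65,4.1,13],-0.2],
    [[0,0,-0.527],[4.65,4.1,16],-0.2],
    [[0,0,-0.527],[4.65,4.1,19],-0.2],
    [[0,0,-0.527],[4.65,4.1,21],-0.2],
    [[0,0,-0.527],[4.65,4.1,23],-0.2],
    [[0,0,-0.527],[4.65,4.1,24.6],-0.2],
    [[0,0,-0.527],[4.65,4.1,24.6],-0.2]
  ]
}}

```text
time: 18.4
tool_pos: [0.668, 0.1569, 0.0301]
tool_rot: [-0.0, 0.979, 0.202, -0.003]
contact_force: [-0.6, 0.3, 0.2]
gripper_width: 0.601
grasp_force: 0.0
```

{"name": "apply_moves", "arguments": {
  "moves": [
    [[0,0,0],[0,0,0],1],
    [[0,0,0],[0,0,0],1],
    [[0,0,0],[0,0,0],1],
    [[0,0,0],[0,0,0],1],
    [[0,0,0],[0,0,0],1]
  ]
}}

```text
time: 18.9
tool_pos: [0.6703, 0.1571, 0.0339]
tool_rot: [0.0, 0.979, 0.202, 0.0]
contact_force: [-0.1, -0.8, -0.5]
gripper_width: 0.441
grasp_force: 60.1
```

```bash
python3 - <<'E'
from h import *
print(tool()[0]); p=manip.grab_frame("wrist")
for d in manip.silhouettes(p,"cutter_small")[:2]:
        c=max(cv2.findContours(d["pixels"].astype(np.uint8),0,1)[0],key=len); print(d["score"],cv2.boundingRect(c),cv2.fitEllipse(c))
print(pts(p,"cutter_small"))
tp=tool()[0]
print(go([tp[0],tp[1],.2]),go([0.50,0.222,0.2],-np.pi/2-0.14))
E
```

```text
[0.67031693 0.15711343 0.03391367]
0.79 (270, 247, 90, 71) ((314.9072265625, 280.42333984375), (73.31061553955078, 95.14427947998047), 86.76705169677734)
[]
[[0.01, 0.0, -16.64]] [[-13.06, -12.69, -16.64], [-0.0, -0.0, 0.547]]
```

{"name": "apply_moves", "arguments": {
  "moves": [
    [[0,0,0],[0,0,-3],1],
    [[0,0,0],[0,0,-7],1],
    [[0,0,0],[0,0,-12],1],
    [[0,0,0],[0,0,-16.6],1],
    [[0,0,0.14],[-4,-2.5,-16.6],1],
    [[0,0,0.28],[-8,-5,-16.6],1],
    [[0,0,0.42],[-12,-8,-16.6],1],
    [[0,0,0.547],[-15,-11,-16.6],1],
    [[0,0,0.547],[-17.5,-14.5,-16.6],1],
    [[0,0,0.547],[-17.5,-14.5,-16.6],1],
    [[0,0,0.547],[-17.5,-14.5,-16.6],1],
    [[0,0,0.547],[-17.5,-14.5,-16.6],1],
    [[0,0,0.547],[-17.5,-14.5,-16.6],1]
  ]
}}

```text
time: 20.35
tool_pos: [0.4529, 0.2206, 0.1995]
tool_rot: [0.0, 0.998, -0.071, 0.0]
contact_force: [-0.3, 0.0, -0.8]
gripper_width: 0.436
grasp_force: 60.4
```

```bash
python3 - <<'E'
from h import *
print(tool()[0],manip.state()["gripper_width"]); p=manip.grab_frame("wrist"); save(p,"w7")
for l in ["well_large","well_small","flap_short_hinge","flap_long_hinge","case","cutter_small"]: print(l,pts(p,l,n=2))
for l in ["well_large","well_small","cutter_small"]:
    for d in manip.silhouettes(p,l)[:2]:
        c=max(cv2.findContours(d["pixels"].astype(np.uint8),0,1)[0],key=len); print(l,d["score"],cv2.boundingRect(c),cv2.fitEllipse(c))
E
```

```text
[0.45285387 0.22057689 0.1994571 ] 0.4359347688568265
well_large []
well_small []
flap_short_hinge [(0.89, [0.4494, 0.2617, 0.0465])]
flap_long_hinge [(0.91, [0.5359, 0.2475, 0.0551])]
case []
cutter_small [(0.95, [0.4574, 0.2187, 0.1638])]
well_large 0.56 (162, 94, 104, 88) ((215.04684448242188, 136.4561767578125), (98.61665344238281, 114.67414093017578), 105.81370544433594)
cutter_small 0.88 (270, 207, 90, 111) ((314.6332702636719, 263.4033203125), (90.98506164550781, 111.9513931274414), 0.37622278928756714)
```

View pics/w7.png

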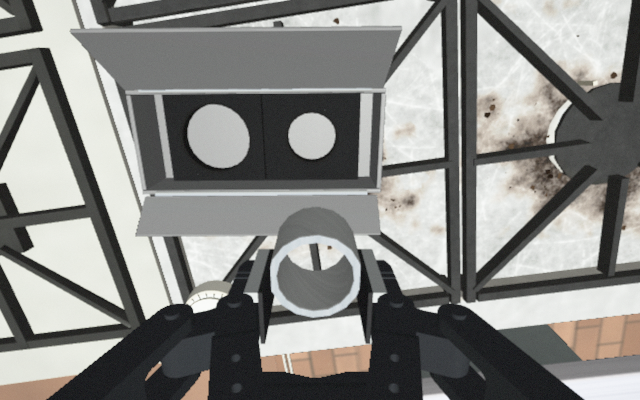

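```bash
cat >> h.py <<'E'
def discs(p,box,thr=120):
    x0,y0,x1,y1=box; g=cv2.cvtColor(p["image"],cv2.COLOR_RGB2GRAY)[y0:y1,x0:x1]
    cs=cv2.findContours((g>thr).astype(np.uint8),cv2.RETR_EXTERNAL,cv2.CHAIN_APPROX_NONE)[0]
    return [(np.round(np.add(cv2.fitEllipse(c)[0],(x0,y0)),1).tolist(),np.round(cv2.fitEllipse(c)[1],1).tolist()) for c in cs if cv2.contourArea(c)>400]
E
python3 - <<'E'
from h import *
p=manip.grab_frame("wrist"); D=discs(p,(176,98,356,176)); print(D)
for d in D: print([ray(p,d[0],z).round(4)[:2].tolist() for z in(.004,.011,.018)])
tp=tool()[0]; c=ray(p,(315,276.5),tp[2]); print("cutter",c,c-tp)
g=p["image"].mean(2); print(g[200:330:4,315].astype(int),g[276,255:375:3].astype(int))
E
```

```text
[([311.8, 134.5], [45.8, 46.8]), ([218.2, 134.9], [58.0, 66.3])]
[[0.4879, 0.218], [0.4889, 0.2178], [0.4899, 0.2176]]
[[0.4998, 0.3044], [0.5005, 0.3023], [0.5012, 0.3002]]
cutter [0.45613048 0.21965698 0.19928352] [ 0.00413442 -0.00131798  0.        ]
[149 150 110 109 107 110 112 112 108 214 216  76  79  75  76  75  74  77
 107 113 107 105 107 111 106 111 111 107 214 204 228 237 237] [112 110 101  27  22 159 219 171  99 102 107 106 106 110 105 110 103 106
 111 107 113 109 107 103 105 100 100  96  97  96  95  94  92 209 220 133
  21  29 107 111]
```

```bash
python3 - <<'E'
from h import *
print(go([.4849,.2193,.1],-np.pi/2-.14),go([.4849,.2193,.056]))
E
```

```text
[[3.28, -0.29, 9.93], [0.0, 0.0, -0.0]] [[3.28, -0.29, 14.33]]
```

{"name": "apply_moves", "arguments": {
  "moves": [
    [[0,0,0],[1.6,-0.15,0],1],
    [[0,0,0],[3.3,-0.3,0],1],
    [[0,0,0],[3.3,-0.3,4],1],
    [[0,0,0],[3.3,-0.3,8],1],
    [[0,0,0],[3.3,-0.3,11],1],
    [[0,0,0],[3.3,-0.3,13],1],
    [[0,0,0],[3.3,-0.3,14.2],1],
    [[0,0,0],[3.3,-0.3,14.7],1],
    [[0,0,0],[3.3,-0.3,15.1],1],
    [[0,0,0],[3.3,-0.3,15.1],1],
    [[0,0,0],[3.3,-0.3,15.1],1]
  ]
}}

```text
time: 22.0
tool_pos: [0.486, 0.2196, 0.0496]
tool_rot: [-0.0, 0.998, -0.07, 0.001]
contact_force: [-1.0, 0.1, -1.0]
gripper_width: 0.435
grasp_force: 60.3
```

{"name": "apply_moves", "arguments": {
  "moves": [
    [[0,0,0],[0,0,0.4],1],
    [[0,0,0],[0,0,0.8],1],
    [[0,0,0],[0,0,1.1],1],
    [[0,0,0],[0,0,1.2],1],
    [[0,0,0],[0,0,1.2],1],
    [[0,0,0],[0,0,1.2],1]
  ]
}}

```text
time: 22.6
tool_pos: [0.4853, 0.2194, 0.0375]
tool_rot: [0.0, 0.998, -0.07, -0.0]
contact_force: [-4.7, -1.1, 7.9]
gripper_width: 0.436
grasp_force: 61.3
```

{"name": "apply_moves", "arguments": {
  "moves": [
    [[0,0,0],[0,0,0],-0.3],
    [[0,0,0],[0,0,0],-0.3],
    [[0,0,0],[0,0,0],-0.3],
    [[0,0,0],[0,0,-3],-0.3],
    [[0,0,0],[0,0,-8],-0.3],
    [[0,0,0],[0,0,-13],-0.3],
    [[0,0,0],[0,0,-18],-0.3],
    [[0,0,0],[0,0,-18],-0.3],
    [[0,0,0],[-4,0,-18],-0.3],
    [[0,0,0],[-4,0,-18],-0.3],
    [[0,0,0],[-4,0,-18],-0.3]
  ]
}}

```text
time: 23.7
tool_pos: [0.4449, 0.225, 0.2155]
tool_rot: [0.0, 0.998, -0.07, -0.0]
contact_force: [-0.3, -0.5, 0.7]
gripper_width: 0.647
grasp_force: 0.0
```

```bash
python3 - <<'E'
from h import *
print(tool()[0]); p=manip.grab_frame("wrist"); save(p,"w8")
print(pts(p,"cutter_small"),pts(manip.grab_frame("top"),"cutter_small"),pts(manip.grab_frame("scene"),"cutter_small"),pts(manip.grab_frame("top"),"cutter_large"))
for d in manip.silhouettes(p,"cutter_small")[:2]:
        c=max(cv2.findContours(d["pixels"].astype(np.uint8),0,1)[0],key=len); e=cv2.fitEllipse(c); print(d["score"],e,ray(p,e[0],.038))
print(go([.6655,.267,.033],-np.pi/2-.14),go([.6655,.267,.2],-np.pi/2-.14))
E
```

```text
[0.44492349 0.22495126 0.21552173]
[(0.65, [0.4898, 0.2166, 0.0034])] [(0.48, [0.4909, 0.2181, 0.0086])] [(0.55, [0.4873, 0.2203, 0.0071])] [(0.68, [0.6636, 0.2692, -0.0017])]
[[21.17, -7.25, 18.32], [0.0, 0.0, -0.001]] [[21.17, -7.25, 1.62], [0.0, 0.0, -0.001]]
```

View pics/w8.png

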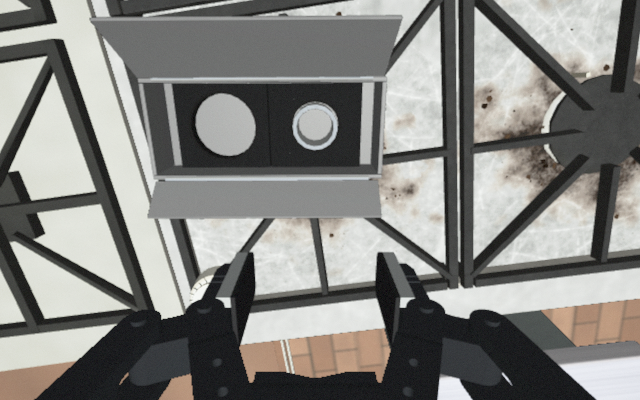

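{"name": "apply_moves", "arguments": {
  "moves": [
    [[0,0,0],[5,-2,1],-1],
    [[0,0,0],[10,-4,1],-1],
    [[0,0,0],[15,-6,1],-1],
    [[0,0,0],[19,-7.2,1],-1],
    [[0,0,0],[21.2,-7.2,2],-1],
    [[0,0,0],[21.2,-7.2,5],-1],
    [[0,0,0],[21.2,-7.2,9],-1],
    [[0,0,0],[21.2,-7.2,13],-1],
    [[0,0,0],[21.2,-7.2,16],-1],
    [[0,0,0],[21.2,-7.2,17.5],-1],
    [[0,0,0],[21.2,-7.2,18.3],-1],
    [[0,0,0],[21.2,-7.2,18.3],-1],
    [[0,0,0],[21.2,-7.2,18.3],1],
    [[0,0,0],[21.2,-7.2,18.3],1],
    [[0,0,0],[21.2,-7.2,18.3],1],
    [[0,0,0],[21.2,-7.2,18.3],1],
    [[0,0,0],[21.2,-7.2,18.3],1],
    [[0,0,0],[21.2,-7.2,18.3],1]
  ]
}}

```text
time: 25.95
tool_pos: [0.6675, 0.2673, 0.0368]
tool_rot: [-0.001, 0.998, -0.07, 0.003]
contact_force: [-0.7, 0.2, 5.7]
gripper_width: 0.629
grasp_force: 63.1
```

```bash
python3 - <<'E'
from h import *
tp=tool()[0]; print(tp); print(go([tp[0],tp[1],.2]),go([0.455,0.31,0.2],-np.pi/2-0.14))
E
```

```text
[0.66751538 0.2672516  0.03678314]
[[0.08, -0.04, -16.32]] [[-21.56, -1.3, -16.42], [-0.002, -0.005, -0.0]]
```

{"name": "apply_moves", "arguments": {
  "moves": [
    [[0,0,0],[0,0,-3],1],
    [[0,0,0],[0,0,-7],1],
    [[0,0,0],[0,0,-12],1],
    [[0,0,0],[0,0,-16.6],1],
    [[0,0,0],[-4,-0.3,-16.6],1],
    [[0,0,0],[-8,-0.6,-16.6],1],
    [[0,0,0],[-12,-0.9,-16.6],1],
    [[0,0,0],[-16,-1.2,-16.6],1],
    [[0,0,0],[-20,-1.3,-16.6],1],
    [[0,0,0],[-21.5,-1.3,-16.6],1],
    [[0,0,0],[-21.5,-1.3,-16.6],1],
    [[0,0,0],[-21.5,-1.3,-16.6],1],
    [[0,0,0],[-21.5,-1.3,-16.6],1],
    [[0,0,0],[-21.5,-1.3,-16.6],1]
  ]
}}

```text
time: 27.35
tool_pos: [0.4555, 0.3092, 0.1994]
tool_rot: [0.0, 0.998, -0.071, 0.0]
contact_force: [0.2, 0.2, -1.3]
gripper_width: 0.627
grasp_force: 63.5
```

```bash
python3 - <<'E'
from h import *
tp=tool()[0]; print(tp,manip.state()["gripper_width"]); p=manip.grab_frame("wrist"); save(p,"w9")
D=discs(p,(255,98,375,176)); print(D)
for d in D: print([ray(p,d[0],z).round(4)[:2].tolist() for z in(.004,.011,.018)])
g=p["image"].mean(2); print(g[180:340:3,315].astype(int)); print(pts(p,"cutter_large"))
E
```

```text
[0.45551777 0.30924745 0.19937894] 0.6269844836946573
[([313.7, 126.0], [61.4, 65.1]), ([260.6, 135.8], [11.4, 93.9])]
[[0.499, 0.3034], [0.4998, 0.3033], [0.5006, 0.3031]]
[[0.4971, 0.3537], [0.4979, 0.3525], [0.4988, 0.3512]]
[151 206 139 137 138 138 114 106 105 103 105 107 104 103 108 210 208 213
 220 225 228 234 223 220 214  47  35  42  75  72 161 242 202 139 136 137
 123 100 102 104 102 105  98 100  99 101 106 103 103 106 205 213 224 223]
[]
```

View pics/w9.png

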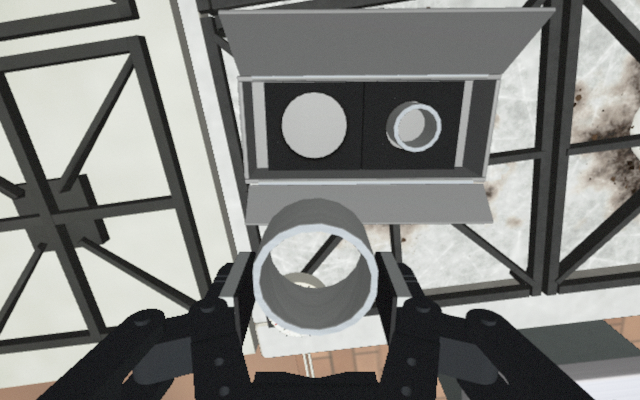

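```bash
python3 - <<'E'
from h import *
p=manip.grab_frame("wrist"); tp=tool()[0]
for y in (278,279.5): c=ray(p,(316,y),tp[2]-.0028); print(c-tp)
c=ray(p,(316,278.7),tp[2]-.0028); t=np.array([.4999,.3033]); t2=tp[:2]+t-c[:2]; print(t2,go([*t2,.0525],-np.pi/2-.14))
E
```

```text
[ 0.00177312 -0.00140431 -0.0028    ]
[ 0.00104369 -0.00130107 -0.0028    ]
[0.49846699 0.30465617] [[4.37, -0.16, 14.66], [0.0, 0.0, -0.001]]
```

{"name": "apply_moves", "arguments": {
  "moves": [
    [[0,0,0],[2.2,-0.15,0],1],
    [[0,0,0],[4.4,-0.15,0],1],
    [[0,0,0],[4.4,-0.15,4],1],
    [[0,0,0],[4.4,-0.15,8],1],
    [[0,0,0],[4.4,-0.15,11],1],
    [[0,0,0],[4.4,-0.15,13],1],
    [[0,0,0],[4.4,-0.15,14],1],
    [[0,0,0],[4.4,-0.15,14.5],1],
    [[0,0,0],[4.4,-0.15,14.9],1],
    [[0,0,0],[4.4,-0.15,14.9],1],
    [[0,0,0],[4.4,-0.15,14.9],1]
  ]
}}

```text
time: 28.6
tool_pos: [0.4993, 0.3046, 0.0523]
tool_rot: [0.0, 0.998, -0.07, 0.001]
contact_force: [-1.4, -5.4, 4.6]
gripper_width: 0.625
grasp_force: 64.2
```

{"name": "apply_moves", "arguments": {
  "moves": [
    [[0,0,0],[0,0.1,0],1],
    [[0,0,0],[0,0.1,0.2],1],
    [[0,0,0],[0,0.1,0.4],1],
    [[0,0,0],[0,0.1,0.4],1],
    [[0,0,0],[0,0.1,0.4],1]
  ]
}}

```text
time: 29.1
tool_pos: [0.501, 0.3041, 0.0497]
tool_rot: [-0.001, 0.998, -0.07, 0.003]
contact_force: [0.7, -7.2, 10.5]
gripper_width: 0.628
grasp_force: 65.4
```

{"name": "apply_moves", "arguments": {
  "moves": [
    [[0,0,0],[0,0.15,0],1],
    [[0,0,0],[0,0.15,0],1],
    [[0,0,0],[0,0.15,0.2],1],
    [[0,0,0],[0,0.15,0.2],1]
  ]
}}

```text
time: 29.5
tool_pos: [0.5018, 0.3035, 0.0486]
tool_rot: [-0.002, 0.998, -0.07, 0.004]
contact_force: [2.1, -3.8, 10.6]
gripper_width: 0.624
grasp_force: 65.2
```

```bash
python3 - <<'E'
from h import *
s=manip.state(); print(tool()[0],s["contact_force"],s["ft_torque"]); p=manip.grab_frame("wrist"); cv2.imwrite("pics/w10.png",cv2.resize(p["image"][130:,130:500,::-1],None,fx=2,fy=2))
E
```

```text
[0.50180304 0.30346623 0.0485701 ] [ 2.09855839 -3.75249151 10.61674292] [-0.60393495 -0.0113357   0.0845    ]
```

View pics/w10.png

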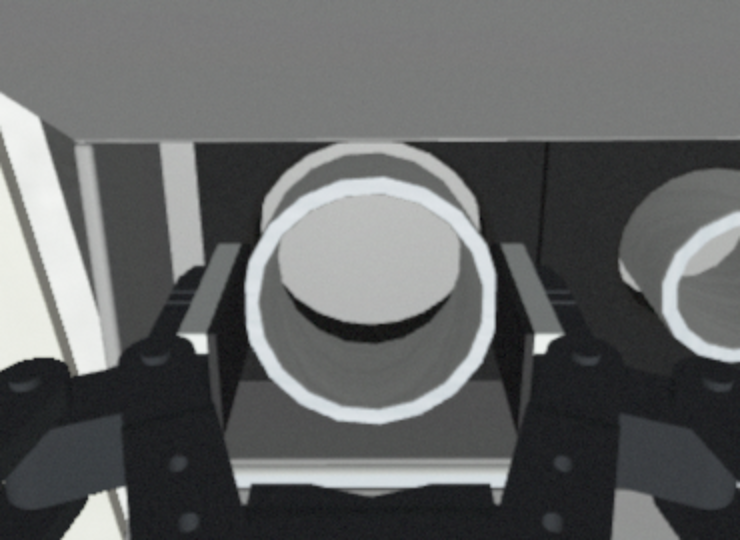

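{"name": "apply_moves", "arguments": {
  "moves": [
    [[0,0,0],[0,0,-0.8],1],
    [[0,0,0],[0.4,0,-0.8],1],
    [[0,0,0],[0.4,0,-0.8],1],
    [[0,0,0],[0.4,0,-0.8],1],
    [[0,0,0],[0.4,0,-0.5],1],
    [[0,0,0],[0.4,0,-0.3],1],
    [[0,0,0],[0.4,0,-0.1],1],
    [[0,0,0],[0.4,0,0.1],1],
    [[0,0,0],[0.4,0,0.1],1],
    [[0,0,0],[0.4,0,0.1],1]
  ]
}}

```text
time: 30.55
tool_pos: [0.5015, 0.302, 0.043]
tool_rot: [-0.0, 0.998, -0.07, -0.0]
contact_force: [0.4, 2.6, -1.8]
gripper_width: 0.627
grasp_force: 63.6
```

{"name": "apply_moves", "arguments": {
  "moves": [
    [[0,0,0],[0,-0.1,0.1],1],
    [[0,0,0],[0,-0.1,0.3],1],
    [[0,0,0],[0,-0.1,0.4],1],
    [[0,0,0],[0,-0.1,0.4],1],
    [[0,0,0],[0,-0.1,0.4],1]
  ]
}}

```text
time: 31.05
tool_pos: [0.5018, 0.3029, 0.0412]
tool_rot: [0.0, 0.998, -0.07, -0.001]
contact_force: [-6.6, -1.8, 10.0]
gripper_width: 0.629
grasp_force: 64.8
```

{"name": "apply_moves", "arguments": {
  "moves": [
    [[0,0,0],[0,0,0],-0.5],
    [[0,0,0],[0,0,0],-0.5],
    [[0,0,0],[0,0,0],-0.5],
    [[0,0,0],[0,0,0],-0.5],
    [[0,0,0],[0,0,-3],-0.5],
    [[0,0,0],[0,0,-8],-0.5],
    [[0,0,0],[0,0,-13],-0.5],
    [[0,0,0],[0,0,-17],1],
    [[0,0,0],[-4,4,-17],1],
    [[0,0,0],[-7,4,-17],1],
    [[0,0,0],[-7,4,-17],1],
    [[0,0,0],[-7,4,-17],1],
    [[0,0,0],[-7,4,-17],1]
  ]
}}

```text
time: 32.35
tool_pos: [0.4276, 0.2731, 0.2094]
tool_rot: [-0.0, 0.998, -0.07, 0.0]
contact_force: [0.7, 0.7, -1.4]
gripper_width: -0.002
grasp_force: 0.0
```

```bash
cat >> h.py <<'E'
C=np.array([.495,.261,0]); yw=-.145; CX=np.array([np.cos(yw),np.sin(yw),0]); CY=np.array([-np.sin(yw),np.cos(yw),0])
def cs(X,Y,tipz): return C+CX*X/1000+CY*Y/1000+np.array([0,0,(tipz+17)/1000])
E
python3 - <<'E'
from h import *
print(tool()[0],manip.state()["gripper_width"]); p=manip.grab_frame("wrist"); save(p,"w11")
for l in ["cutter_large","cutter_small","flap_short_hinge","flap_long_hinge"]: print(l,pts(p,l))
s=manip.grab_frame("scene"); print(pts(s,"cutter_large"),pts(s,"flap_short_hinge"),pts(s,"flap_long_hinge"),pts(s,"egg_ring_0"))
for d in manip.silhouettes(p,"flap_short_hinge")[:1]: print(cv2.boundingRect(d["pixels"].astype(np.uint8)))
print(proj(p,[C+CX*-.043+CY*s*.098+[0,0,.0485] for s in(1,-1)]+[C+CX*.043+CY*s*.098+[0,0,.0525] for s in(1,-1)]).round())
E
```

```text
[0.42757861 0.27308854 0.20943317] -0.0018602503608001605
cutter_large []
cutter_small [(0.74, [0.4885, 0.2199, 0.0011])]
flap_short_hinge [(0.72, [0.4508, 0.2613, 0.0484])]
flap_long_hinge [(0.72, [0.5366, 0.2526, 0.0513])]
[(0.48, [0.5003, 0.2998, 0.0024])] [(0.69, [0.4517, 0.2677, 0.0464]), (0.55, [0.7397, 0.1906, 0.0012])] [(0.86, [0.5377, 0.2594, 0.0542])] [(0.79, [0.6883, -0.0327, 0.0842]), (0.61, [0.6686, -0.1872, 0.0901]), (0.43, [0.3129, 0.3499, 0.0011]), (0.33, [0.6498, -0.1839, 0.1851])]
(166, 0, 303, 195)
[[201. 152.]
 [433. 153.]
 [188.  41.]
 [447.  42.]]
```

View pics/w11.png

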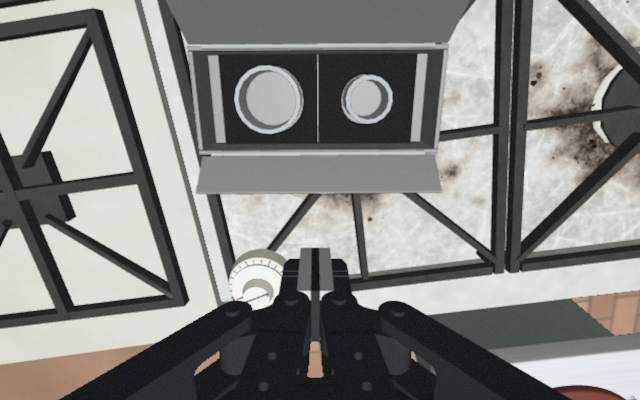

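```bash
python3 - <<'E'
from h import *
for w_ in [(-97,-10,100),(-97,-10,58),(-60,-10,58),(-25,-10,58),(-25,-10,50)]: print(w_,go(cs(*w_),-np.pi/2+yw))
E
```

```text
(-97, -10, 100) [[-2.81, 1.19, 9.22], [0.0, 0.0, 0.005]]
(-97, -10, 58) [[-2.81, 1.19, 13.42], [0.0, 0.0, 0.005]]
(-60, -10, 58) [[0.89, 1.21, 13.42], [0.0, 0.0, 0.005]]
(-25, -10, 58) [[4.39, 1.23, 13.42], [0.0, 0.0, 0.005]]
(-25, -10, 50) [[4.39, 1.23, 14.22], [0.0, 0.0, 0.005]]
```

{"name": "apply_moves", "arguments": {
  "moves": [
    [[0,0,0],[-2.8,1.2,4],1],
    [[0,0,0],[-2.8,1.2,9],1],
    [[0,0,0],[-2.8,1.2,12],1],
    [[0,0,0],[-2.8,1.2,13.4],1],
    [[0,0,0],[-2.8,1.2,13.4],1],
    [[0,0,0],[-1.8,1.2,13.4],1],
    [[0,0,0],[-1,1.2,13.4],1],
    [[0,0,0],[-0.2,1.2,13.4],1],
    [[0,0,0],[0.6,1.2,13.4],1],
    [[0,0,0],[1.4,1.2,13.4],1],
    [[0,0,0],[2.2,1.2,13.4],1],
    [[0,0,0],[3,1.2,13.4],1],
    [[0,0,0],[3.7,1.2,13.4],1],
    [[0,0,0],[4.4,1.2,13.4],1],
    [[0,0,0],[4.4,1.2,13.4],1],
    [[0,0,0],[4.4,1.2,13.7],1],
    [[0,0,0],[4.4,1.2,14],1],
    [[0,0,0],[4.4,1.2,14.2],1],
    [[0,0,0],[4.4,1.2,14.2],1]
  ]
}}

```text
time: 34.8
tool_pos: [0.4686, 0.255, 0.0671]
tool_rot: [0.0, 0.998, -0.07, -0.0]
contact_force: [0.1, -0.3, 0.3]
gripper_width: 0.0
grasp_force: 0.1
```

{"name": "apply_moves", "arguments": {
  "moves": [
    [[0,0,0],[0,0,0.15],1],
    [[0,0,0],[0,0,0.3],1],
    [[0,0,0],[0,0,0.3],1]
  ]
}}

```text
time: 35.1
tool_pos: [0.4688, 0.2551, 0.0669]
tool_rot: [0.0, 0.998, -0.07, -0.001]
contact_force: [-8.0, -2.6, 16.9]
gripper_width: -0.001
grasp_force: 8.6
```

```bash
python3 - <<'E'
from h import *
print(tool()[0])
for w_ in [(-25,-10,150),(117,-10,150),(117,-10,66),(15,-10,66),(0,-10,54)]: print(w_,go(cs(*w_),-np.pi/2+yw), cs(*w_))
E
```

```text
[0.46876282 0.25510875 0.06686589]
(-25, -10, 150) [[-0.01, 0.05, -10.01], [0.001, 0.002, 0.005]] [0.46881743 0.25471725 0.167     ]
(117, -10, 150) [[14.19, 0.12, -10.04], [0.001, 0.002, 0.005]] [0.60932727 0.23419933 0.167     ]
(117, -10, 66) [[14.21, 0.12, -1.64], [0.001, 0.002, 0.005]] [0.60932727 0.23419933 0.083     ]
(15, -10, 66) [[4.01, 0.06, -1.62], [0.001, 0.002, 0.005]] [0.50839766 0.24893755 0.083     ]
(0, -10, 54) [[2.51, 0.05, -0.42], [0.001, 0.002, 0.005]] [0.49355508 0.25110494 0.071     ]
```

{"name": "apply_moves", "arguments": {
  "moves": [
    [[0,0,0],[0,0,-4],1],
    [[0,0,0],[0,0,-9],1],
    [[0,0,0],[2,0,-12],1],
    [[0,0,0],[6,0,-12],1],
    [[0,0,0],[10,0.1,-12],1],
    [[0,0,0],[14.2,0.1,-12],1],
    [[0,0,0],[14.2,0.1,-12],1],
    [[0,0,0],[14.2,0.1,-12],1],
    [[0,0,0],[14.2,0.1,-8],1],
    [[0,0,0],[14.2,0.1,-5],1],
    [[0,0,0],[14.2,0.1,-3],1],
    [[0,0,0],[14.2,0.1,-1.9],1],
    [[0,0,0],[14.2,0.1,-1.9],1],
    [[0,0,0],[14.2,0.1,-1.9],1]
  ]
}}

```text
time: 36.5
tool_pos: [0.6094, 0.2346, 0.0846]
tool_rot: [-0.0, 0.998, -0.07, 0.001]
contact_force: [-0.0, 0.0, -1.0]
gripper_width: -0.004
grasp_force: 0.0
```

```bash
python3 - <<'E'
from h import *
print(tool()[0]); p=manip.grab_frame("wrist"); save(p,"w12")
s=manip.grab_frame("scene"); save(s,"s12")
for q in (p,s):
  print(pts(q,"flap_short_hinge"),[(d["score"],cv2.boundingRect(d["pixels"].astype(np.uint8))) for d in manip.silhouettes(q,"flap_long_hinge")[:2]])
E
```

```text
[0.60943463 0.23458413 0.0845606 ]
[] [(0.69, (51, 312, 394, 88))]
[(0.73, [0.4511, 0.2694, 0.047])] [(0.72, (281, 165, 40, 53))]
```

{"name": "apply_moves", "arguments": {
  "moves": [
    [[0,0,0],[-1.5,0,0],1],
    [[0,0,0],[-2.3,0,0],1],
    [[0,0,0],[-3,0,0],1],
    [[0,0,0],[-3.7,0,0],1],
    [[0,0,0],[-4.4,0,0],1],
    [[0,0,0],[-5.1,0,0],1],
    [[0,0,0],[-5.8,0,0],1],
    [[0,0,0],[-6.5,0,0],1],
    [[0,0,0],[-7.2,0,0],1],
    [[0,0,0],[-7.9,0,0],1],
    [[0,0,0],[-8.6,0,0],1],
    [[0,0,0],[-9.3,0,0],1],
    [[0,0,0],[-10.2,0,0],1],
    [[0,0,0],[-11,0,0.2],1],
    [[0,0,0],[-11.5,0,0.5],1],
    [[0,0,0],[-11.5,0,0.8],1],
    [[0,0,0],[-11.5,0,1.1],1],
    [[0,0,0],[-11.5,0,1.2],1],
    [[0,0,0],[-11.5,0,1.2],1]
  ]
}}

```text
time: 38.7
tool_pos: [0.4956, 0.2502, 0.0712]
tool_rot: [0.0, 0.998, -0.07, -0.0]
contact_force: [0.5, -0.0, -0.7]
gripper_width: -0.001
grasp_force: 0.0
```

{"name": "apply_moves", "arguments": {
  "moves": [
    [[0,0,0],[0,0,0.15],1],
    [[0,0,0],[0,0,0.3],1],
    [[0,0,0],[0,0,0.3],1]
  ]
}}

```text
time: 39.0
tool_pos: [0.4959, 0.2503, 0.0708]
tool_rot: [0.0, 0.998, -0.07, -0.0]
contact_force: [-7.6, -3.3, 14.6]
gripper_width: 0.002
grasp_force: 7.5
```

Shut; contact where the flat flap must be. Raise, back off and check.

{"name": "apply_moves", "arguments": {
  "moves": [
    [[0,0,0],[0,0,-4],1],
    [[0,0,0],[0,0,-9],1],
    [[0,0,0],[0,0,-14],1],
    [[0,0,0],[-5,2,-17],1],
    [[0,0,0],[-8,3,-17],1],
    [[0,0,0],[-8,3,-17],1],
    [[0,0,0],[-8,3,-17],1],
    [[0,0,0],[-8,3,-17],1]
  ]
}}

```text
time: 39.8
tool_pos: [0.4127, 0.2317, 0.238]
tool_rot: [0.0, 0.998, -0.07, 0.0]
contact_force: [-0.3, 0.1, -1.0]
gripper_width: -0.002
grasp_force: 0.0
```

```bash
python3 - <<'E'
from h import *
p=manip.grab_frame("wrist"); s=manip.grab_frame("scene"); t=manip.grab_frame("top")
im=np.zeros((600,640,3),np.uint8); im[:350]=p["image"][:350,:,::-1]; im[350:600,:320]=cv2.resize(s["image"][150:275,260:420,::-1],(320,250)); im[350:600,320:]=cv2.resize(t["image"][75:200,280:440,::-1],(320,250)); cv2.imwrite("pics/c13.png",im)
for l in ["egg_ring_0","pepper_mill","spice_jar","timer"]: print(l,pts(s,l),pts(t,l))
E
```

```text
egg_ring_0 [(0.67, [0.6694, -0.1844, 0.086]), (0.63, [0.6884, -0.0386, 0.0831])] [(0.75, [0.69, -0.0402, 0.0843]), (0.72, [0.6722, -0.1832, 0.0813]), (0.42, [0.738, 0.1854, -0.0033])]
pepper_mill [(0.72, [0.7519, 0.0697, 0.002])] [(0.67, [0.7493, 0.0794, 0.0027])]
spice_jar [(0.65, [0.7377, 0.1899, -0.0016]), (0.25, [0.6862, -0.0351, 0.0836])] [(0.92, [0.739, 0.186, -0.0024])]
timer [(0.48, [0.3149, 0.3484, 0.0014])] [(0.31, [0.7498, 0.0772, 0.0035])]
```

View pics/c13.png

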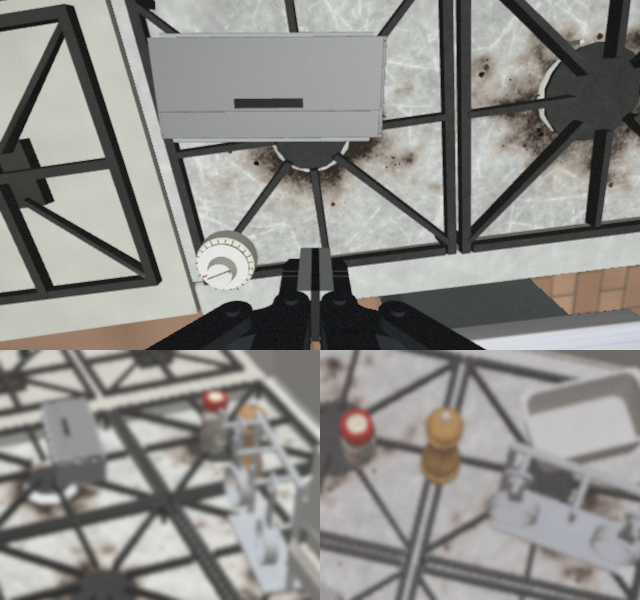

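The picture shows the case shut flat, with the long flap over the short one (wrist view, 150–385 × 35–138). Both rings hang on the outer hooks, and the mill, jar and timer have not moved.

```bash
python3 -c "
from plant import manip
print(manip.job_done())"
```

```text
the job is handed in; nothing more can be done
None
```

The job is handed in: both egg rings present hang on separate hooks (left and right), both cutters are in their wells, the case is shut with the short flap folded first, and the mill, jar and timer were not disturbed.

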